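Shut and pin the brush tube

ROBOT

A 6-joint arm with a two-finger parallel gripper is mounted at the origin on the work surface. World frame = base frame: x ahead of the robot, y to its left, z up, the work surface at z = 0. Lengths are in mm, angles in rad, forces in N, time in s.
With the tool pointing down it reaches from about 275 to 1000 mm from the base axis. Payload 8.4 kg.
Tool frame: the origin (TCP) lies at the very end of the fingers, on their centre line; the grasp point (between the pads) lies 19 mm behind it; z points along the fingers, y is the line along which they close (so a half turn about z gives the same grasp; the last joint's range is limited). The gripper opens to 85 mm and grips with 20 to 120 N. Pads are 22 mm wide; open, the fingers measure 114 mm over their backs; the gripper's body (76 mm by 85 mm) begins 54 mm behind the grasp point. The pads swing forward as they close: fully open they stand 13 mm farther back than shut.
Start: joints at [-1.277, 0.353, 1.633, -0, 1.155, -0.002], TCP at [182.189, -597.859, 231.281] pointing down, gripper open.
Joint ranges: [-2.63, 2.63], [-0.92, 2.1], [0.06, 2.66], [-1.3, 4.44], [0, 2.69], [-3.02, 3.02]. Speed limits (rad/s): [2.22, 2.22, 2.79, 3.14, 3.14, 3.14].

INTERFACE

Orientations are given as [roll, pitch, yaw] about the fixed x, y, z axes, in that order (R = Rz(yaw) Ry(pitch) Rx(roll)).
In Python, from rig import telemetry, imaging, r gives the robot as it stands. The module is installed in compiled form; this text tells all that it offers.
- The arm moves only by the tool step_arm, never from a script. Its argument "moves" is a list of rows, each a list of 3 entries, a list of its own where there are three numbers: the turn, a rotation vector about the tool's x, y, z scaled (see below), then the shift along the tool's x, y, z scaled (see below), then the opening, from -1 (shut) to 1 (fully open). A call has 1 to 8 rows; each row is the pose to reach, as a shift and turn from the pose commanded when the call began, along the tool's axes at that moment; what a row does not reach only later rows make up. The controller multiplies each number of a shift by 200 mm and each number of a turn by 45 degrees. A row lasts 1/10 s, in which the tool goes at most 50 mm and 8.59 degrees, less where a joint would pass 70% of its speed; a pose out of reach is approached as far as the arm can. A call with a number of a shift or a turn outside -1 to 1 is refused whole. A call with a gripper value outside its range is refused whole. The fingers move at their own pace and stop on an object; "squeeze" is the grip in N (left out, the last holds). Time passes only in rows, so rows that repeat a pose let the fingers close. It gives the time, the measured TCP pose, the force, the opening and the grip force at its end, in the units of the state.
- telemetry.sense(): the state, without advancing time (a new reading comes with each control period).
- imaging.grab_frame(name): name is "scene" or "side" or "wrist"; returns the picture (480x640x3 uint8, red, green, blue); there is no depth.
- imaging.calibration(name): a dict with "fx", "fy", "cx", "cy" (pixels), "cam_to_world" (4x4, takes a point from camera to world coordinates). Camera axes: x right, y up, looking along -z (the intrinsics and any distortion apply to the point x, -y, -z); pixel columns grow to the right and rows downward; lengths in mm; the calibration is good to about 2 mm. A picture is of the moment at which its call begins: read the wrist's pose just before it. calibration takes no time and is no camera call; for the wrist camera it gives the pose at the moment of the call.
- r.sign_off(): hands the job in; it is judged then, once.
Trained networks look in the newest picture that a camera, given by its name, has taken for a name from the list of things; names that differ only in an ending like _2 or _b are one class to them, and where a whole thing is asked for, a point or a joint stands for the part that bears it (a point fixed in the world has none). Each returns a list of dicts, best first, with "conf" (0 to 1); they miss things now and then, are a little off and sometimes report something else, mostly with a low value. They report only what shows in the picture. A call takes as long as a camera call. They do not tell look-alikes from the thing itself.
- imaging.recognise(camera, name): "extent" ([left, top, width, height] in pixels, round what is visible of it).
- imaging.mark_of(camera, name): "xy" ([column, row] in pixels: a listed point, or the origin of a listed thing).
The state is a dict: "clock": time; "qpos": joint angles; "qvel": joint speeds; "joint_efforts": joint torques, N m; "eef_pos": TCP position; "tcp_rot": TCP orientation; "contact_force": force on the tool from outside, world axes, zero at the start; "wrist_torque": the same for the moment, N m; "opening": opening from 0.0 (shut) to 1.0 (fully open); "grasp_force": force on a finger pad.
Only numpy, scipy, OpenCV 4.12 (cv2) and the standard library are available. Lean on these libraries where they do the work, as an engineer would, in place of code of your own. Each camera call takes 0.05 s, during which the arm holds its last target. There are 200 camera calls.

TASK

Shut the metal brush tube for transport: push its end cap along the tube until it is fully home, then take the pin with the plain round knob from the wooden block and put it all the way down through the hole in the cap's strap and the lug under it, so that its collar rests on the strap. Leave the T-bar pin in the block and do not disturb the paint bottle, the tin or the brush jar.

Things in the scene. Friction and masses are not known exactly. Their poses are not given: they have to be found in the camera images.
- tube: Aluminium tube 44 mm across, 300 mm long, fixed in a wooden cradle (12 mm board from x = 100 mm on), axis level, 45 mm up. Origin on the table below its capped mouth; x along the tube, the way the cap is pushed on; z up. A 52 mm flange at x = 50 to 56 mm stops the cap's rim. At x = 85 mm a steel lug 32 x 32 mm, its top 87.5 mm above the table.
- cap (a joint): How far the cap is off along the tube, in m: 0 = fully home (rim against the flange), up to 0.05. It does not turn. It is stiff: about 8 N to move it either way, and it stays where it is left.
- cap_end (a point): Centre of the cap's flat outer end face, 45 mm above the table; axes as the tube's. The cap is a ribbed aluminium cylinder 52 mm across, reaching 60 mm from this face along +x; on top, 38 to 60 mm from the face, a 26 mm wide rib rises to 94 mm above the table and carries the strap.
- cap_hole (a point): Centre of the mouth of the strap's 11 mm hole, on its top, 94 mm above the table, 95 mm from the cap's end face; axes as the tube's. The strap is a flat tongue on the cap, 26 mm wide, 6 mm thick, 55 mm long, that slides just over the lug.
- lug_hole (a point): Centre of the mouth of the upright 11 mm hole in the lug on the tube, at the lug's top, 87.5 mm above the table, 20.5 mm deep; axes as the tube's. The strap's hole lies straight above it only when the cap is fully home.
- lock_pin: Loose steel lock pin, 60 g, upright in a hole of the wooden block. Origin at the lower tip; z up along the pin. Shank 8 mm across, chamfered tip, from 0 to 24 mm; collar 26 mm across from 24 to 28 mm; plain round knob 16 mm across from 28 to 56 mm, to grip. Fully in, its collar rests on the strap.
- t_pin: Another loose steel pin, with a T-shaped bar handle (58 mm long, 10 mm thick, centre 47 mm above its tip, along the pin's x) and a 12 mm shank too thick for the lug; stands in the other hole of the block. Origin at the lower tip. To be left alone.
- pin_block: Wooden block fixed to the table, 56 (x) x 130 (y) x 36 (z) mm, origin at the centre of its underside, with two 16 mm holes through it 35 mm either side of its middle along y. Each holds a pin, its collar on the block's top.
- bottle: Loose white paint bottle, 56 mm across, 150 mm tall; origin at the centre of its underside. Leave alone.
- tin: Loose paint tin, 80 mm across, 100 mm tall; origin at the centre of its underside. Leave alone.
- brush_jar: Loose white jar with brushes in it, 72 mm across, 100 mm tall, brushes to 240 mm; origin at the centre of its underside. Leave alone.
There are look-alikes about, which are no part of the job. Leave any green or purple look-alike of the lock_pin alone.

How it is judged (in metres and radians):
On the way, in this order (a step that is already met when the one before it is completed fails the run):
1. the cap is pushed fully home (within 2.5 mm) (value of joint cap below 0.0025 m), for 0.2 s.
2. the lock pin is all the way down through the strap and the lug (value of joint cap below 0.0025 m and z of lock_pin in the frame of lug_hole below -0.0125 m and horizontal distance between lock_pin and lug_hole below 0.004 m and angle between lock_pin's own z axis and vertical below 0.15 rad), for 0.2 s.
At the end, for the whole second after the job is handed in: The cap is fully home (within 2.5 mm), and the lock pin stands at rest in the strap and the lug: its tip at least 12.5 mm below the lug's top (17.5 mm when its collar rests on the strap), within 4 mm of the hole's centre and 0.15 rad of upright (all of step 2 and linear speed of lock_pin below 0.02 m/s); the robot touches nothing.
It fails at once if the paint bottle is moved more than 30 mm (distance of bottle from where it was at the start of the episode above 0.03 m).
It fails at once if the paint tin is moved more than 30 mm (distance of tin from where it was at the start of the episode above 0.03 m).
It fails at once if the brush jar is moved more than 30 mm (distance of brush_jar from where it was at the start of the episode above 0.03 m).
It fails at once if the T-bar pin is moved more than 30 mm (distance of t_pin from where it was at the start of the episode above 0.03 m).
It also fails if it takes over 50 s, if anything falls off the work surface, if the arm or the gripper's body presses on something with over 40 N, if the wrist force passes 120 N, or if a joint passes its speed limit or range.

## Working session

There is one attempt and no reset: what is moved stays moved. The work goes in short steps, Python scripts to look and compute and a tool call to move; the robot and the scene stay as the last step left them, time stands still between calls to the robot, and variables do not carry over. Pictures are saved under pics/ and viewed, at most 10 in all, crops included, and the job is handed in when it is done.

Besides the shell and the picture viewer there is one more tool, called after "Request:" in YAML: its name, and indented under it one key for each argument. step_arm: Moves the arm, as the interface text tells. Its arguments: {"type":"object","properties":{"moves":{"type":"array"},"squeeze":{"type":"number"}},"required":["moves"]}

```bash
mkdir -p pics
cat > h.py <<'E'
import numpy as np,cv2
from rig import telemetry, imaging, r
def ray(cal,xy):
    d=np.array([(xy[0]-cal['cx'])/cal['fx'],-(xy[1]-cal['cy'])/cal['fy'],-1.])
    T=np.array(cal['cam_to_world']);d=T[:3,:3]@d
    return T[:3,3],d/np.linalg.norm(d)
def tri(rays):
    A=sum(np.eye(3)-np.outer(d,d) for o,d in rays);b=sum((np.eye(3)-np.outer(d,d))@o for o,d in rays)
    x=np.linalg.solve(A,b);return x,[round(float(np.linalg.norm((np.eye(3)-np.outer(d,d))@(x-o))),1) for o,d in rays]
def atz(ray,z):
    o,d=ray;return o+d*(z-o[2])/d[2]
def proj(cal,p):
    T=np.linalg.inv(np.array(cal['cam_to_world']));q=T[:3,:3]@np.array(p)+T[:3,3]
    return [cal['cx']+cal['fx']*q[0]/-q[2],cal['cy']-cal['fy']*q[1]/-q[2]]
def snap(c,fn):
    im=imaging.grab_frame(c);cv2.imwrite('pics/'+fn,im[:,:,::-1]);return im
E
python3 - <<'E'
from h import *
s=telemetry.sense();print(s)
for c in ['scene','side']:
    snap(c,c+'0.png');cal=imaging.calibration(c);print(c,{k:(np.round(v,2).tolist()) for k,v in cal.items()})
    for n in ['cap_end','cap_hole','lug_hole','lock_pin','t_pin','pin_block','tube','bottle','tin','brush_jar']:
        print(n,[(np.round(m['xy']).tolist(),round(m['conf'],2)) for m in imaging.mark_of(c,n)][:4])
E
```

```text
{'clock': 0.0, 'qpos': array([-1.27741358e+00,  3.53626932e-01,  1.63416519e+00,  3.91339465e-06,
        1.15517934e+00, -2.44010860e-03]), 'qvel': array([-0.00253578, -0.00041466, -0.00012835,  0.00055011,  0.0011126 ,
        0.00118209]), 'joint_efforts': array([-3.53390205e-03, -6.05248618e+01, -3.42066658e+01, -5.39385735e-05,
        9.29678266e-03, -7.84598967e-06]), 'eef_pos': array([ 182.04097693, -597.39305817,  230.56163612]), 'tcp_rot': array([-3.14021385e+00, -6.94249435e-06,  2.95821263e-01]), 'contact_force': array([0.18662944, 0.46144782, 0.60159696]), 'wrist_torque': array([-0.01014029,  0.01193797, -0.06107003]), 'grasp_force': 0.0, 'opening': 1.0015727380890511}
scene {'fx': 612.41, 'fy': 612.41, 'cx': 314.36, 'cy': 233.85, 'cam_to_world': [[0.67, -0.62, 0.39, 1093.63], [0.74, 0.57, -0.35, -509.33], [-0.0, 0.53, 0.85, 1277.31], [0.0, 0.0, 0.0, 1.0]]}
cap_end []
cap_hole [([313.0, 272.0], 0.93)]
lug_hole [([321.0, 279.0], 0.73)]
lock_pin [([417.0, 179.0], 0.49), ([390.0, 190.0], 0.44), ([413.0, 217.0], 0.4), ([460.0, 208.0], 0.22)]
t_pin [([366.0, 203.0], 0.61)]
pin_block [([378.0, 201.0], 0.57)]
tube [([306.0, 268.0], 0.81)]
bottle [([190.0, 310.0], 0.91)]
tin [([202.0, 362.0], 0.72)]
brush_jar [([458.0, 208.0], 0.78)]
side {'fx': 486.6, 'fy': 486.6, 'cx': 325.0, 'cy': 242.97, 'cam_to_world': [[-0.96, 0.2, -0.22, 336.29], [-0.3, -0.6, 0.74, 718.0], [0.02, 0.77, 0.63, 695.8], [0.0, 0.0, 0.0, 1.0]]}
cap_end [([338.0, 249.0], 0.72)]
cap_hole [([305.0, 208.0], 0.79), ([324.0, 257.0], 0.36), ([308.0, 341.0], 0.18)]
lug_hole [([297.0, 210.0], 0.8)]
lock_pin [([282.0, 361.0], 0.73), ([258.0, 410.0], 0.58), ([240.0, 356.0], 0.5)]
t_pin [([308.0, 339.0], 0.74)]
pin_block [([295.0, 354.0], 0.79)]
tube []
bottle [([397.0, 196.0], 0.71)]
tin [([356.0, 184.0], 0.92)]
brush_jar [([176.0, 395.0], 0.83)]
```

View pics/scene0.png

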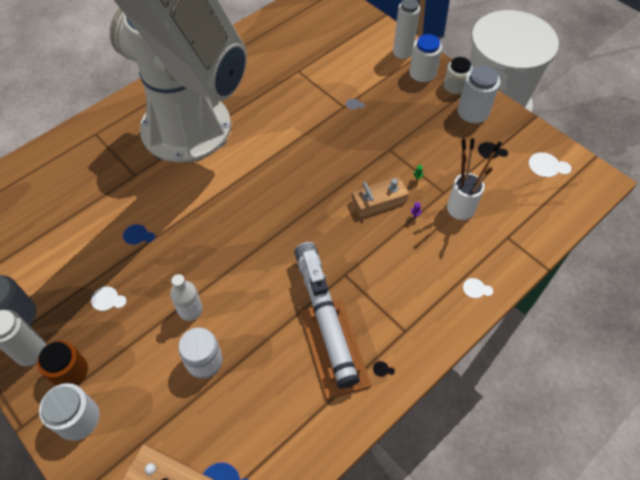

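View pics/side0.png

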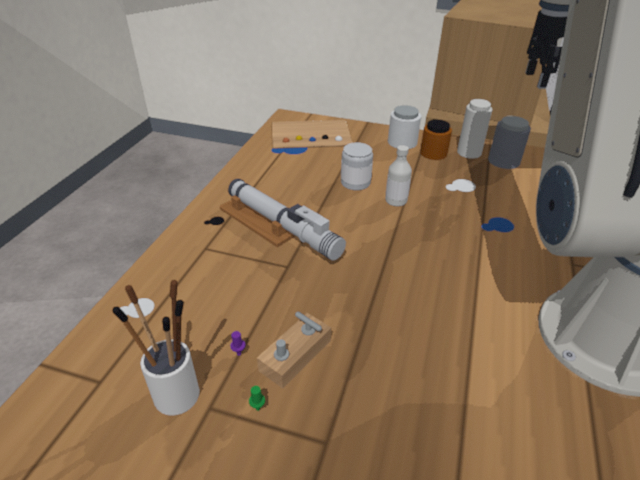

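Run:
```python
from h import *
a=imaging.calibration('scene');b=imaging.calibration('side')
for n,p,q in [('hole',(313,272),(305,208)),('lug',(321,279),(297,210)),('t',(366,203),(308,339)),('block',(378,201),(295,354)),('pinA',(390,190),(282,361)),('pinB',(417,179),(258,410)),('pinC',(413,217),(240,356)),('x',(417,179),(240,356)),('y',(413,217),(258,410)),('bottle',(190,310),(397,196)),('tin',(202,362),(356,184)),('jar',(458,208),(176,395))]:
    x,e=tri([ray(a,p),ray(b,q)]);print(n,x.round(),e)
```

```text
hole [617. -84.  98.] [1.8, 1.8]
lug [637. -81.  90.] [0.4, 0.4]
t [523. 180.   7.] [0.3, 0.3]
block [536. 212.  -2.] [0.9, 0.9]
pinA [544. 247.  20.] [2.8, 2.8]
pinB [555. 335.  -1.] [0.5, 0.5]
pinC [628. 244.  -6.] [0.6, 0.6]
x [591. 292.  71.] [6.7, 6.7]
y [590. 289. -91.] [7.9, 7.9]
bottle [ 459. -325.    7.] [3.2, 3.2]
tin [ 575. -376.   -9.] [1.2, 1.2]
jar [690. 348.  -3.] [3.7, 3.7]
```

The lock_pin candidates in the scene picture are grey in the block at (390,190), green at (418,172) and purple at (416,211). The grey one is the real pin because it stands in the block and has a plain knob. The T-pin is at (367,195). The tube's cap end is at about (305,250) and its far end at (346,378), with the bottle and tin to the left. I'll confirm the pin in a crop once I'm close.

```bash
cat >> h.py <<'E'
from scipy.spatial.transform import Rotation as R
def plan(target,rpy):
    s=telemetry.sense();R0=R.from_euler('xyz',s['tcp_rot']);
    d=R0.inv().apply(np.array(target)-s['eef_pos'])/200
    w=(R0.inv()*R.from_euler('xyz',rpy)).as_rotvec()/(np.pi/4)
    print('turn',w.round(3),'shift',d.round(3),'rows',np.linalg.norm(d)*4,np.linalg.norm(w)*45/8.59)
E
python3 - <<'E'
from h import *
a=imaging.calibration('scene');b=imaging.calibration('side')
far,e=tri([ray(a,(345,373)),ray(b,(238,187))]);print('far',far,e)
x,e=tri([ray(a,(306,248)),ray(b,(336,248))]);print('capend',x,e)
w=imaging.calibration('wrist');s=telemetry.sense();R0=R.from_euler('xyz',s['tcp_rot']).as_matrix()
T=np.array(w['cam_to_world']);print('cam in tool',R0.T@(T[:3,3]-s['eef_pos']),'\n',(R0.T@T[:3,:3]).round(2),w['fx'])
plan((600,-85,330),(np.pi,0,0.296))
plan((600,-85,330),(np.pi,0,0.0))
E
```

```text
far [ 819.81170293 -177.22776964   51.93563432] [3.3, 3.3]
capend [535.49434251 -35.42046988  45.68308566] [0.8, 0.8]
cam in tool [  81.36487667    0.3529257  -142.68088959] 
 [[-0.    0.95  0.31]
 [ 1.   -0.    0.  ]
 [ 0.    0.31 -0.95]] 372.44952009912635
turn [ 0. -0. -0.] shift [ 2.746 -1.844 -0.493] rows 13.37653215402255 0.0013911343757940578
turn [ 0.    -0.     0.377] shift [ 2.746 -1.844 -0.493] rows 13.37653215402255 1.9729773047454755
```

Request:
step_arm:
  moves:
    - [[0,0,0],[1,-0.67,-0.15],1]
    - [[0,0,0],[1,-0.67,-0.15],1]
    - [[0,0,0],[1,-0.67,-0.15],1]
    - [[0,0,0],[1,-0.67,-0.15],1]
    - [[0,0,0],[1,-0.67,-0.15],1]

```text
clock: 1.6
eef_pos: [335.6, -409.5, 261.8]
tcp_rot: [3.141, -0.0, 0.296]
contact_force: [1.9, -0.8, -0.5]
opening: 0.999
grasp_force: 0.0
```

Request:
step_arm:
  moves:
    - [[0,0,0],[1,-0.67,-0.15],1]
    - [[0,0,0],[1,-0.67,-0.15],1]
    - [[0,0,0],[1,-0.67,-0.15],1]
    - [[0,0,0],[1,-0.67,-0.15],1]
    - [[0,0,0],[1,-0.67,-0.15],1]

```text
clock: 2.1
eef_pos: [488.0, -222.8, 291.9]
tcp_rot: [3.141, -0.001, 0.296]
contact_force: [0.4, -0.2, 0.4]
opening: 1.003
grasp_force: 0.0
```

Request:
step_arm:
  moves:
    - [[0,0,0.96],[0.7,-0.67,-0.05],1]
    - [[0,0,0.96],[0.7,-0.67,-0.05],1]
    - [[0,0,0.96],[0.7,-0.67,-0.05],1]
    - [[0,0,0.96],[0.7,-0.67,-0.05],1]
    - [[0,0,0.96],[0.7,-0.67,-0.05],1]
    - [[0,0,0.96],[0.7,-0.67,-0.05],-1]
    - [[0,0,0.96],[0.7,-0.67,-0.05],-1]

```text
clock: 2.8
eef_pos: [581.7, -55.3, 301.2]
tcp_rot: [3.141, 0.0, -0.458]
contact_force: [-0.6, 0.1, -0.2]
opening: 0.689
grasp_force: 0.0
```

Run:
```python
from h import *
s=telemetry.sense();print(s['clock'],s['eef_pos'],s['tcp_rot'],np.abs(s['qvel']).max())
c='wrist';cal=imaging.calibration(c);snap(c,'w1.png')
import pickle;pickle.dump(cal,open('c1.pkl','wb'))
zs=dict(cap_end=45,cap_hole=94,lug_hole=87.5,lock_pin=12,t_pin=12,pin_block=0,tube=0)
for n in zs:
    print(n,[(np.round(m['xy'],1).tolist(),round(m['conf'],2),atz(ray(cal,m['xy']),zs[n]).round(1).tolist()) for m in imaging.mark_of(c,n)][:4])
```

```text
2.8 [581.69564686 -55.26199709 301.18183348] [ 3.14148316e+00  1.52796920e-04 -4.57545662e-01] 0.06647270824686298
cap_end [([324.6, 237.5], 0.77, [536.1, -36.0, 45.0])]
cap_hole [([321.8, 157.1], 0.9, [622.0, -74.8, 94.0])]
lug_hole [([325.9, 129.6], 0.84, [642.0, -88.8, 87.5])]
lock_pin [([123.6, 310.3], 0.92, [552.2, 247.8, 12.0]), ([72.6, 327.4], 0.91, [561.1, 323.7, 12.0])]
t_pin [([177.1, 303.8], 0.98, [529.4, 179.9, 12.0])]
pin_block [([158.5, 307.1], 0.74, [532.7, 212.5, 0.0])]
tube [([327.7, 203.2], 0.72, [560.5, -52.5, 0.0])]
```

View pics/w1.png

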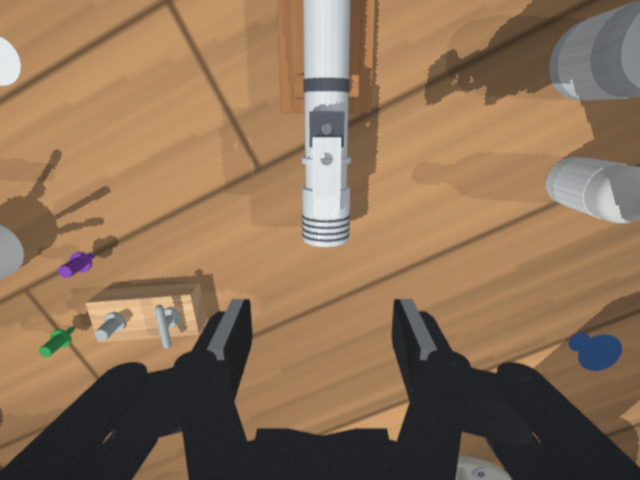

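The picture shows the cap's end face at (325,240), the strap hole at (326,158) and the lug hole at (326,129), about 24 mm apart. The grey round-knob pin at (110,326) stands in the block beside the T-bar at (165,325). The green (55,342) and purple (77,264) look-alikes stand on the table. Next I push the cap with the fingers shut.

Request:
step_arm:
  moves:
    - [[0,0,0],[-0.47,0.015,0.8],-1]
    - [[0,0,0],[-0.47,0.015,0.8],-1]
    - [[0,0,0],[-0.47,0.015,0.8],-1]
    - [[0,0,0],[-0.47,0.015,0.8],-1]
    - [[0,0,0],[-0.47,0.015,0.8],-1]

```text
clock: 3.7
eef_pos: [490.9, -16.4, 137.7]
tcp_rot: [3.138, 0.008, -0.458]
contact_force: [0.4, -0.7, -0.2]
opening: 0.001
grasp_force: 0.0
```

Request:
step_arm:
  moves:
    - [[0,0,0],[0,0,0.25],-1]
    - [[0,0,0],[0,0,0.5],-1]
    - [[0,0,0],[0,0,0.5],-1]
    - [[0,0,0],[0,0,0.5],-1]
    - [[0,0,0],[0,0,0.5],-1]

```text
clock: 4.2
eef_pos: [498.6, -17.3, 44.2]
tcp_rot: [-3.14, -0.004, -0.458]
contact_force: [1.1, -0.5, -0.1]
opening: -0.004
grasp_force: 0.0
```

Run:
```python
from h import *
s=telemetry.sense();print(s['clock'],s['eef_pos'],s['tcp_rot'],s['contact_force'],s['opening'])
plan((557-9.85,-46.3+4.9,40),(np.pi,0,-0.464))
c='wrist';cal=imaging.calibration(c);snap(c,'w2.png')
for n,z in dict(cap_end=45,cap_hole=94,lug_hole=87.5).items():
    print(n,[(np.round(m['xy'],1).tolist(),round(m['conf'],2),atz(ray(cal,m['xy']),z).round(1).tolist()) for m in imaging.mark_of(c,n)][:4])
```

```text
4.2 [498.580359   -17.29317978  44.16000137] [-3.1397401  -0.00410975 -0.4583536 ] [ 1.08999114 -0.516459   -0.05258553] -0.0035321194761921714
turn [-0.002 -0.005  0.007] shift [0.271 0.001 0.022] rows 1.0876496530681923 0.048212455422120666
cap_end [([326.1, 225.8], 0.63, [533.5, -36.2, 45.0])]
cap_hole []
lug_hole []
```

View pics/w2.png

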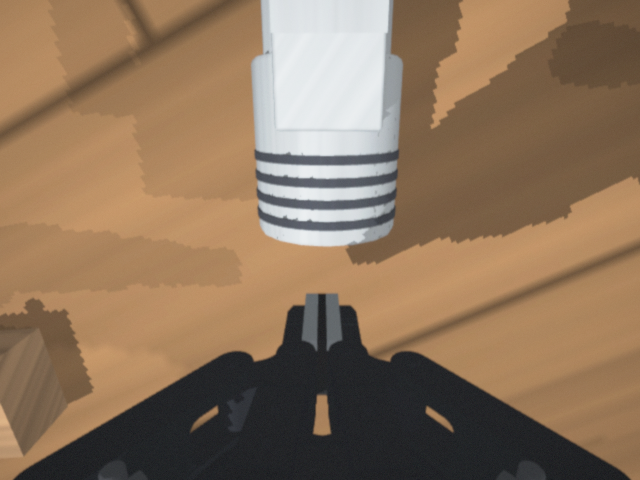

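The shut fingers at (322,310) are lined up with the cap face at (327,240). I push forward in steps and watch the force.

Request:
step_arm:
  moves:
    - [[0,0,0],[0.1,0,0],-1]
    - [[0,0,0],[0.15,0,0],-1]
    - [[0,0,0],[0.18,0,0],-1]
    - [[0,0,0],[0.2,0,0],-1]
    - [[0,0,0],[0.22,0,0],-1]
    - [[0,0,0],[0.24,0,0],-1]
    - [[0,0,0],[0.24,0,0],-1]

```text
clock: 5.1
eef_pos: [537.8, -37.8, 41.5]
tcp_rot: [3.141, 0.003, -0.459]
contact_force: [-4.9, 2.8, 5.1]
opening: 0.001
grasp_force: 2.8
```

Request:
step_arm:
  moves:
    - [[0,0,0],[0.01,0,0],-1]
    - [[0,0,0],[0.02,0,0],-1]
    - [[0,0,0],[0.02,0,0],-1]

```text
clock: 5.4
eef_pos: [540.9, -39.5, 41.5]
tcp_rot: [3.141, 0.003, -0.459]
contact_force: [-6.1, 3.8, 4.5]
opening: -0.003
grasp_force: 3.5
```

Request:
step_arm:
  moves:
    - [[0,0,0],[0.01,0,0],-1]
    - [[0,0,0],[0.02,0,0],-1]
    - [[0,0,0],[0.02,0,0],-1]

```text
clock: 5.7
eef_pos: [544.5, -41.2, 41.4]
tcp_rot: [3.141, 0.003, -0.459]
contact_force: [-5.9, 4.0, 4.7]
opening: 0.001
grasp_force: 3.5
```

Still about 8 N, so the cap is moving. I keep pushing.

Request:
step_arm:
  moves:
    - [[0,0,0],[0.01,0,0],-1]
    - [[0,0,0],[0.02,0,0],-1]
    - [[0,0,0],[0.02,0,0],-1]

```text
clock: 6.0
eef_pos: [546.2, -42.1, 41.3]
tcp_rot: [3.14, 0.007, -0.459]
contact_force: [-12.0, 9.7, 11.2]
opening: -0.003
grasp_force: 7.5
```

Request:
step_arm:
  moves:
    - [[0,0,0],[0.01,0,0],-1]
    - [[0,0,0],[0.02,0,0],-1]
    - [[0,0,0],[0.02,0,0],-1]

```text
clock: 6.3
eef_pos: [546.1, -42.5, 40.9]
tcp_rot: [3.139, 0.015, -0.459]
contact_force: [-22.1, 18.4, 20.9]
opening: 0.003
grasp_force: 14.4
```

It has stopped at 29 N, so the cap is home. I back off, rise and look at the holes.

Request:
step_arm:
  moves:
    - [[0,0,0],[-0.1,0,0],-1]
    - [[0,0,0],[-0.2,0,0],-1]
    - [[0,0,0],[-0.2,0,-0.25],-1]
    - [[0,0,0],[-0.2,0,-0.5],-1]
    - [[0,0,0],[-0.1,0,-0.75],-1]
    - [[0,0,0],[0.1,0,-0.9],-1]
    - [[0,0,0],[0.25,0,-0.95],-1]
    - [[0,0,0],[0.25,0,-0.95],-1]

```text
clock: 7.1
eef_pos: [602.7, -69.2, 234.7]
tcp_rot: [-3.139, -0.007, -0.459]
contact_force: [0.1, 0.0, -0.3]
opening: 0.0
grasp_force: 0.0
```

```bash
cat >> h.py <<'E'
def look(names,fn,c='wrist'):
    s=telemetry.sense();print(s['clock'],s['eef_pos'].round(1),s['tcp_rot'].round(3),s['contact_force'].round(1),s['opening'].round(3),np.abs(s['qvel']).max().round(3))
    cal=imaging.calibration(c);snap(c,fn)
    for n,z in names.items():
        for m in imaging.mark_of(c,n)[:4]:print(n,np.round(m['xy'],1),round(m['conf'],2),atz(ray(cal,m['xy']),z).round(1),'o',ray(cal,m['xy'])[0].round(1).tolist(),ray(cal,m['xy'])[1].round(4).tolist())
    return cal
E
python3 - <<'E'
from h import *
look(dict(cap_end=45,cap_hole=94,lug_hole=87.5,lock_pin=12,t_pin=12),'w3.png')
E
```

```text
Traceback (most recent call last):
  File "h.py", line 24, in look
    s=telemetry.sense();print(s['clock'],s['eef_pos'].round(1),s['tcp_rot'].round(3),s['contact_force'].round(1),s['opening'].round(3),np.abs(s['qvel']).max().round(3))
                                                                                                                 ^^^^^^^^^^^^^^^^^^
AttributeError: 'float' object has no attribute 'round'
```

```bash
sed -i "s/s\['opening'\].round(3)/round(s['opening'],3)/" h.py
python3 - <<'E'
from h import *
look(dict(cap_end=45,cap_hole=94,lug_hole=87.5,lock_pin=12,t_pin=12),'w3.png')
im=cv2.imread('pics/w3.png');cv2.imwrite('pics/w3c.png',cv2.resize(im[100:400,180:500],None,fx=2,fy=2))
E
```

```text
7.1 [602.7 -69.2 234.7] [-3.139 -0.007 -0.459] [ 0.1  0.  -0.3] 0.0 0.118
cap_end [322.4 261.6] 0.71 [557.6 -46.7  45. ] o [674.6, -104.9, 378.0] [-0.3272, 0.1626, -0.9308]
cap_hole [320.8 167.8] 0.77 [643.4 -87.8  94. ] o [674.6, -104.9, 378.0] [-0.1091, 0.0596, -0.9922]
lug_hole [322.1 169. ] 0.97 [641.4 -87.9  87.5] o [674.6, -104.9, 378.0] [-0.1133, 0.0579, -0.9919]
lock_pin [ 61.  298.5] 0.88 [633.4 234.1  12. ] o [674.6, -104.9, 378.0] [-0.0823, 0.6772, -0.7312]
lock_pin [ 40.9 375.9] 0.83 [563.1 319.5  12. ] o [674.6, -104.9, 378.0] [-0.1952, 0.7427, -0.6406]
lock_pin [ 94.9 360.2] 0.63 [552.7 249.2  12. ] o [674.6, -104.9, 378.0] [-0.2329, 0.6761, -0.699]
t_pin [157.7 355.4] 0.57 [526.  180.2  12. ] o [674.6, -104.9, 378.0] [-0.3051, 0.5852, -0.7513]
```

View pics/w3c.png

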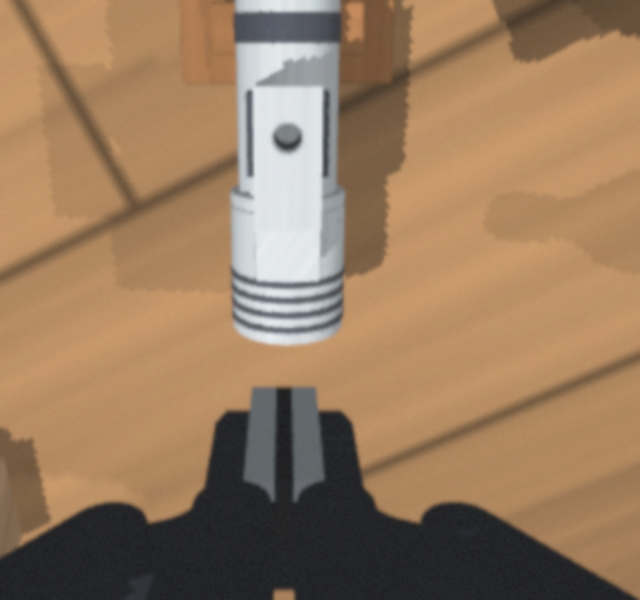

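The strap hole is dark and lies over the lug hole at full-frame (323,168), so the cap is home. Before choosing the grasp yaw I check the brush clearance by the jar.

Run:
```python
from h import *
a=imaging.calibration('scene');b=imaging.calibration('side')
for p in [(130,290),(118,312),(175,285),(180,305)]:print('side',[atz(ray(b,p),z).round().tolist() for z in (240,200,150)])
for p in [(463,142),(472,141),(502,147),(468,160)]:print('scene',[atz(ray(a,p),z).round().tolist() for z in (240,200,150)])
print(telemetry.sense()['qpos'])
for psi in (1.24,-0.46):plan((552,248,175),(np.pi,0,psi))
```

```text
side [[708.0, 357.0, 240.0], [741.0, 325.0, 200.0], [782.0, 286.0, 150.0]]
side [[699.0, 395.0, 240.0], [731.0, 367.0, 200.0], [771.0, 331.0, 150.0]]
side [[657.0, 330.0, 240.0], [685.0, 296.0, 200.0], [721.0, 254.0, 150.0]]
side [[632.0, 360.0, 240.0], [658.0, 329.0, 200.0], [691.0, 290.0, 150.0]]
scene [[656.0, 326.0, 240.0], [639.0, 358.0, 200.0], [618.0, 399.0, 150.0]]
scene [[668.0, 343.0, 240.0], [651.0, 376.0, 200.0], [631.0, 417.0, 150.0]]
scene [[723.0, 378.0, 240.0], [709.0, 412.0, 200.0], [691.0, 455.0, 150.0]]
scene [[696.0, 295.0, 240.0], [681.0, 326.0, 200.0], [662.0, 365.0, 150.0]]
[-1.14247132e-01  3.17216355e-01  1.68696423e+00  1.22036979e-04
  1.13955278e+00  1.91434912e+00]
turn [-2.000e-03  3.000e-03 -2.162e+00] shift [-0.896 -1.314  0.278] rows 6.457609399698562 11.32476804834636
turn [0.001 0.003 0.003] shift [-0.896 -1.314  0.278] rows 6.457609399698562 0.02024544290701991
```

Request:
step_arm:
  moves:
    - [[0,0,-0.97],[-0.6,-0.9,0.1],0.1]
    - [[0,0,-0.97],[-0.6,-0.9,0.1],0.1]
    - [[0,0,-0.97],[-0.6,-0.9,0.1],0.1]
    - [[0,0,-0.97],[-0.6,-0.9,0.1],0.1]
    - [[0,0,-0.97],[-0.6,-0.9,0.1],0.1]
    - [[0,0,-0.97],[-0.6,-0.9,0.1],0.1]
    - [[0,0,-0.97],[-0.6,-0.9,0.1],0.1]

```text
clock: 8.1
eef_pos: [569.5, 147.0, 210.9]
tcp_rot: [3.141, 0.001, 0.302]
contact_force: [-0.5, 0.2, -0.2]
opening: 0.552
grasp_force: 0.0
```

Run:
```python
from h import *
look(dict(lock_pin=12,t_pin=12),'w4.png')
plan((552,248,180),(np.pi,0,0.3))
```

```text
8.1 [569.5 147.  210.9] [3.141e+00 1.000e-03 3.020e-01] [-0.5  0.2 -0.2] 0.552 0.028
lock_pin [209.  192.9] 0.96 [550.8 250.3  12. ] o [647.4, 171.0, 353.6] [-0.2655, 0.2179, -0.9392]
lock_pin [124.4 155.9] 0.95 [561.3 330.   12. ] o [647.4, 171.0, 353.6] [-0.2228, 0.4113, -0.8839]
lock_pin [237.6 109.6] 0.71 [630.  241.8  12. ] o [647.4, 171.0, 353.6] [-0.0496, 0.2025, -0.978]
t_pin [274.8 234.1] 0.66 [530.2 181.5  12. ] o [647.4, 171.0, 353.6] [-0.3244, 0.029, -0.9455]
turn [0. 0. 0.] shift [ 0.064 -0.515  0.156] rows 2.1667525971502988 0.002494494702297943
```

Pin estimate: (551,250). I move above it for the precise fix.

Request:
step_arm:
  moves:
    - [[0,0,0],[0.065,-0.525,0.15],0.1]
    - [[0,0,0],[0.065,-0.525,0.15],0.1]
    - [[0,0,0],[0.065,-0.525,0.15],0.1]
    - [[0,0,0],[0.065,-0.525,0.15],0.1]

```text
clock: 8.65
eef_pos: [550.8, 251.5, 180.7]
tcp_rot: [3.141, 0.001, 0.304]
contact_force: [-0.5, -0.4, -0.2]
opening: 0.551
grasp_force: 0.0
```

Run:
```python
from h import *
cal=look(dict(lock_pin=12,t_pin=12),'w5.png')
print('ext',imaging.recognise('wrist','lock_pin'))
im=cv2.imread('pics/w5.png');cv2.imwrite('pics/w5c.png',cv2.resize(im[90:390,160:480],None,fx=2,fy=2))
s=telemetry.sense()['eef_pos']
print('tcp axis at z68 px',proj(cal,[s[0],s[1],68]),'z36',proj(cal,[s[0],s[1],36]))
```

```text
8.65 [550.8 251.5 180.7] [3.141e+00 1.000e-03 3.040e-01] [-0.5 -0.4 -0.2] 0.551 0.036
lock_pin [322.8 217.7] 0.92 [548.6 249.2  12. ] o [628.7, 275.5, 323.3] [-0.2484, -0.0815, -0.9652]
lock_pin [231.4 176.4] 0.91 [559.8 332.7  12. ] o [628.7, 275.5, 323.3] [-0.2127, 0.1766, -0.961]
lock_pin [359.8 125.6] 0.78 [630.2 243.9  12. ] o [628.7, 275.5, 323.3] [0.0048, -0.1012, -0.9949]
t_pin [388.7 262. ] 0.66 [527.  180.3  12. ] o [628.7, 275.5, 323.3] [-0.2982, -0.2791, -0.9128]
t_pin [359.4 238.4] 0.35 [540.2 212.8  12. ] o [628.7, 275.5, 323.3] [-0.2683, -0.1902, -0.9444]
ext [{'extent': [306.6, 209.6, 36.8, 38.2], 'conf': 0.9}, {'extent': [205.8, 167.7, 37.5, 29.2], 'conf': 0.89}, {'extent': [347.6, 105.8, 29.1, 34.3], 'conf': 0.84}]
tcp axis at z68 px [np.float64(323.85014587408176), np.float64(233.78955291478658)] z36 [np.float64(323.6101344658395), np.float64(221.68913349032107)]
```

View pics/w5c.png

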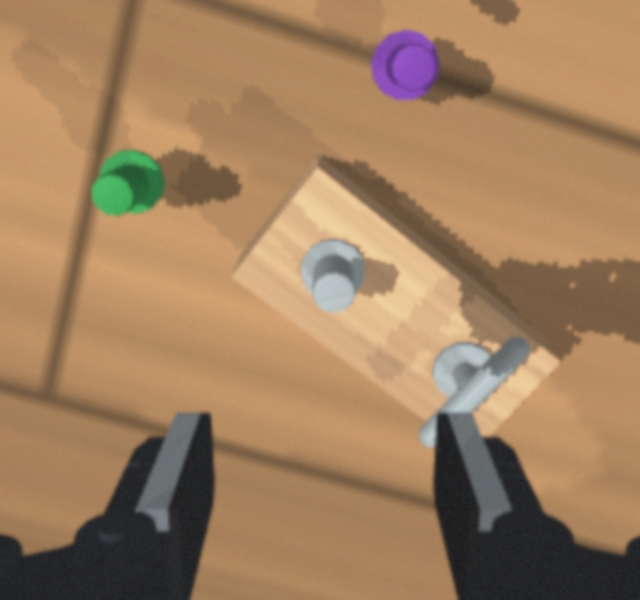

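In the crop the grey pin with the plain round knob stands in the block (knob top at full-frame (326,236), collar (326,224)). The T-bar pin is at (392,275), and green and purple are off the block. The grey knob pin is the one. It lies about (-1.5, +1.9) mm in tool axes from the TCP, so I descend to z = 44 mm, which keeps the fingertips above the collar.

Request:
step_arm:
  moves:
    - [[0,0,0],[-0.007,0.01,0.25],0.1]
    - [[0,0,0],[-0.007,0.01,0.45],0.1]
    - [[0,0,0],[-0.007,0.01,0.6],0.1]
    - [[0,0,0],[-0.007,0.01,0.68],0.1]
    - [[0,0,0],[-0.007,0.01,0.68],0.1]
    - [[0,0,0],[-0.007,0.01,0.68],0.1]

```text
clock: 9.45
eef_pos: [551.4, 248.7, 46.4]
tcp_rot: [-3.141, -0.001, 0.303]
contact_force: [0.4, 0.3, -0.6]
opening: 0.553
grasp_force: 0.0
```

Request:
step_arm:
  moves:
    - [[0,0,0],[0,0,0],-1]
    - [[0,0,0],[0,0,0],-1]
    - [[0,0,0],[0,0,0],-1]
    - [[0,0,0],[0,0,0],-1]
    - [[0,0,0],[0,0,0],-1]
  squeeze: 70

```text
clock: 9.95
eef_pos: [551.5, 249.3, 47.1]
tcp_rot: [-3.141, -0.003, 0.304]
contact_force: [-1.9, -1.3, 8.1]
opening: 0.154
grasp_force: 68.2
```

Gripped. I lift and carry it over the cap.

Request:
step_arm:
  moves:
    - [[0,0,0],[0,0,-0.1],-1]
    - [[0,0,0],[0,0,-0.3],-1]
    - [[0,0,0],[0,0,-0.55],-1]
    - [[0,0,0],[0,0,-0.8],-1]
    - [[0,0,0],[-0.03,0.2,-0.8],-1]
    - [[0,0,0],[-0.03,0.45,-0.8],-1]
    - [[0,0,0],[-0.03,0.7,-0.8],-1]
    - [[0,0,0],[-0.03,0.75,-0.8],-1]

```text
clock: 10.75
eef_pos: [590.7, 99.9, 206.4]
tcp_rot: [3.14, -0.002, 0.301]
contact_force: [-0.6, 1.0, -0.7]
opening: 0.16
grasp_force: 68.5
```

Request:
step_arm:
  moves:
    - [[0,0,0],[-0.03,0.25,0],-1]
    - [[0,0,0],[-0.03,0.5,0],-1]
    - [[0,0,0],[-0.03,0.75,0],-1]
    - [[0,0,0],[-0.04,0.95,0],-1]
    - [[0,0,0],[-0.04,0.99,0],-1]
    - [[0,0,0],[-0.04,0.99,0],-1]
    - [[0,0,0],[-0.04,0.99,0],-1]
    - [[0,0,0],[-0.04,0.99,0],-1]

```text
clock: 11.55
eef_pos: [640.8, -85.7, 205.4]
tcp_rot: [-3.141, 0.0, 0.305]
contact_force: [0.4, -0.2, -0.3]
opening: 0.154
grasp_force: 68.6
```

Run:
```python
from h import *
cal=look(dict(cap_hole=94,lug_hole=87.5,lock_pin=150,cap_end=45),'w6.png')
s=telemetry.sense();print(s['grasp_force'],s['opening'])
im=cv2.imread('pics/w6.png');cv2.imwrite('pics/w6c.png',cv2.resize(im[130:370,200:440],None,fx=2.5,fy=2.5))
p=s['eef_pos']
for z in (94,p[2]-35,p[2]-7):print('tcp axis px',z,np.round(proj(cal,[p[0],p[1],z]),1))
```

```text
11.55 [640.8 -85.7 205.4] [-3.141  0.     0.305] [ 0.4 -0.2 -0.3] 0.154 0.005
cap_hole [330.  233.5] 0.86 [643.8 -91.4  94. ] o [718.5, -61.7, 348.1] [-0.2804, -0.1116, -0.9534]
lug_hole [326.6 230.4] 0.72 [643.4 -89.1  87.5] o [718.5, -61.7, 348.1] [-0.2756, -0.1005, -0.956]
cap_end [255.6 287.9] 0.75 [560.7 -49.2  45. ] o [718.5, -61.7, 348.1] [-0.4616, 0.0364, -0.8864]
68.60348224639893 0.15785961549004265
tcp axis px 94 [322.4 235. ]
tcp axis px 170.41971894517428 [322.7 279.7]
tcp axis px 198.41971894517428 [322.8 305.8]
```

View pics/w6c.png

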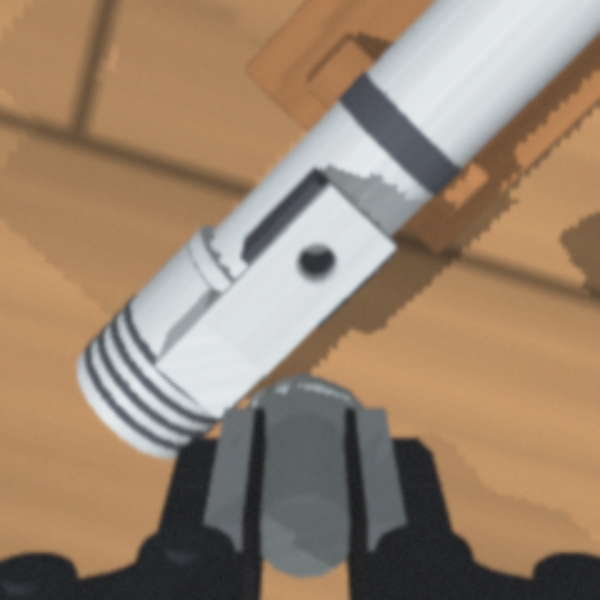

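The hole is at full-frame (327,234), the held collar's leading edge at (321,280) and the knob top at about (322,415). I work out the pin's offset in the hand from those.

Run:
```python
from h import *
cal=imaging.calibration('wrist');s=telemetry.sense();p=s['eef_pos'];M=R.from_euler('xyz',s['tcp_rot']).as_matrix()
P=lambda t:np.round(proj(cal,p+M@np.array(t,float)),1)
for dx in (-3,-1.5,0,1.5):
    th=np.linspace(0,2*np.pi,200)
    edge=[min(P([dx+13*np.cos(t),13*np.sin(t),z])[1] for t in th) for z in (7,11)]
    kn=[P([dx+8*np.cos(t),8*np.sin(t),-21])[1] for t in th]
    print(dx,'collar top-edge rows',edge,'knob top',P([dx,0,-21]),'bottom',max(kn))
# hole in tool axes (z=94)
h=atz(ray(cal,(326.8,234.4)),94);print('hole',h,'tool',M.T@(h-p))
# collar outline from image
im=cv2.imread('pics/w6.png');print(im[272:288,321].tolist())
```

```text
-3 collar top-edge rows [np.float64(285.6), np.float64(281.7)] knob top [320.6 348.5] bottom 366.1
-1.5 collar top-edge rows [np.float64(282.5), np.float64(278.7)] knob top [320.6 345.1] bottom 362.9
0 collar top-edge rows [np.float64(279.3), np.float64(275.6)] knob top [320.6 341.7] bottom 359.6
1.5 collar top-edge rows [np.float64(276.2), np.float64(272.5)] knob top [320.6 338.2] bottom 356.3
hole [642.78533359 -90.34711785  94.        ] tool [  0.46772831   4.09641478 111.41974807]
[[68, 97, 126], [71, 99, 127], [70, 97, 125], [70, 97, 126], [69, 96, 125], [70, 96, 125], [74, 95, 120], [86, 98, 111], [101, 102, 102], [107, 106, 100], [113, 112, 106], [129, 127, 121], [139, 138, 131], [125, 126, 119], [112, 111, 105], [108, 107, 99]]
```

Pin in hand at tool x ≈ -1.5, and the hole at about (+0.4, +3.3), so I shift (+2.0, +3.4) mm and descend to just above the strap.

Request:
step_arm:
  moves:
    - [[0,0,0],[0.01,0.017,0.1],-1]
    - [[0,0,0],[0.01,0.017,0.25],-1]
    - [[0,0,0],[0.01,0.017,0.33],-1]
    - [[0,0,0],[0.01,0.017,0.33],-1]
    - [[0,0,0],[0.01,0.017,0.33],-1]
    - [[0,0,0],[0.01,0.017,0.33],-1]

```text
clock: 12.4
eef_pos: [645.0, -90.2, 140.7]
tcp_rot: [3.141, -0.002, 0.304]
contact_force: [0.1, 0.7, -0.9]
opening: 0.157
grasp_force: 68.5
```

Run:
```python
from h import *
s=telemetry.sense();print(s['eef_pos'],s['tcp_rot'])
out=[]
for c,x0,y0,f in (('scene',270,220,5),('side',245,150,5)):
    im=snap(c,c+'7.png')[:,:,::-1];out.append(cv2.resize(im[y0:y0+100,x0:x0+80],None,fx=f,fy=f,interpolation=cv2.INTER_CUBIC))
cv2.imwrite('pics/c7.png',np.hstack(out))
```

```text
[644.96558874 -90.15715175 140.6682371 ] [ 3.14076702e+00 -1.80515225e-03  3.03734492e-01]
```

View pics/c7.png

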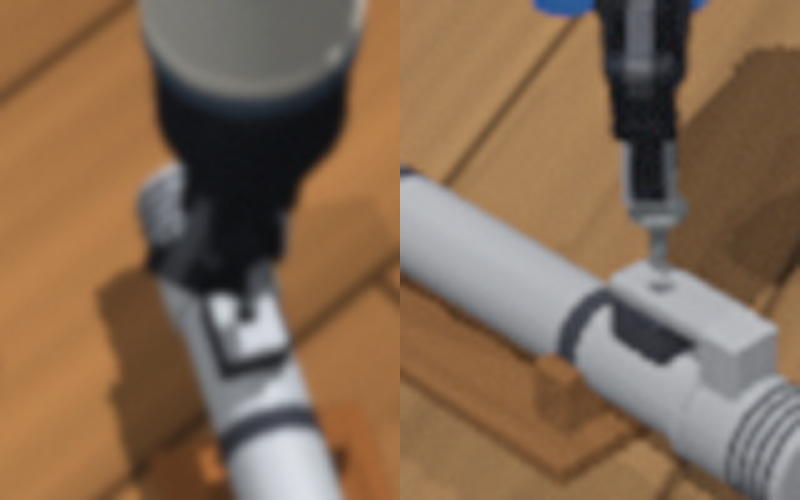

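The side crop shows the shank tip at (657,258), right above the hole at (661,287). I lower it gently.

Request:
step_arm:
  moves:
    - [[0,0,0],[0,0,0.02],-1]
    - [[0,0,0],[0,0,0.04],-1]
    - [[0,0,0],[0,0,0.06],-1]
    - [[0,0,0],[0,0,0.075],-1]
    - [[0,0,0],[0,0,0.075],-1]

```text
clock: 13.0
eef_pos: [643.6, -90.1, 123.5]
tcp_rot: [-3.141, 0.001, 0.304]
contact_force: [-0.5, -0.7, -0.7]
opening: 0.155
grasp_force: 68.5
```

No contact with the tip about 5 mm below the strap top, so it's in the hole. I continue down.

Request:
step_arm:
  moves:
    - [[0,0,0],[0,0,0.02],-1]
    - [[0,0,0],[0,0,0.04],-1]
    - [[0,0,0],[0,0,0.05],-1]
    - [[0,0,0],[0,0,0.05],-1]

```text
clock: 13.4
eef_pos: [643.8, -90.1, 113.8]
tcp_rot: [-3.141, 0.001, 0.304]
contact_force: [-0.1, 0.2, 0.1]
opening: 0.156
grasp_force: 68.5
```

Request:
step_arm:
  moves:
    - [[0,0,0],[0,0,0.02],-1]
    - [[0,0,0],[0,0,0.03],-1]
    - [[0,0,0],[0,0,0.04],-1]
    - [[0,0,0],[0,0,0.04],-1]

```text
clock: 13.8
eef_pos: [643.9, -90.1, 105.9]
tcp_rot: [-3.142, 0.0, 0.304]
contact_force: [0.2, -0.2, -0.7]
opening: 0.159
grasp_force: 68.4
```

Request:
step_arm:
  moves:
    - [[0,0,0],[0,0,0.01],-1]
    - [[0,0,0],[0,0,0.015],-1]
    - [[0,0,0],[0,0,0.015],-1]

```text
clock: 14.1
eef_pos: [644.3, -90.1, 104.9]
tcp_rot: [3.141, -0.001, 0.304]
contact_force: [-4.7, 1.3, 12.7]
opening: 0.158
grasp_force: 69.8
```

The collar is seated (12.7 N upward). I open to clear the knob and retreat straight up.

Request:
step_arm:
  moves:
    - [[0,0,0],[0,0,-0.01],-0.2]
    - [[0,0,0],[0,0,-0.01],0.1]
    - [[0,0,0],[0,0,-0.01],0.1]
    - [[0,0,0],[0,0,-0.01],0.1]
    - [[0,0,0],[0,0,-0.1],0.1]
    - [[0,0,0],[0,0,-0.3],0.1]
    - [[0,0,0],[0,0,-0.5],0.1]
    - [[0,0,0],[0,0,-0.5],0.1]

```text
clock: 14.9
eef_pos: [647.3, -90.6, 209.1]
tcp_rot: [3.138, -0.008, 0.304]
contact_force: [0.6, -0.3, 0.5]
opening: 0.549
grasp_force: 0.0
```

Run:
```python
from h import *
look(dict(lock_pin=70,cap_end=45),'w8.png')
im=cv2.imread('pics/w8.png')[130:370,200:440]
sd=snap('side','s8.png')[:,:,::-1][150:250,245:345]
cv2.imwrite('pics/c8.png',np.hstack([cv2.resize(im,(400,400)),cv2.resize(sd,(400,400))]))
```

```text
14.9 [647.3 -90.6 209.1] [ 3.138 -0.008  0.304] [ 0.6 -0.3  0.5] 0.549 0.068
lock_pin [315.8 233.1] 0.69 [640.4 -88.9  70. ] o [723.8, -66.4, 352.5] [-0.2822, -0.0761, -0.9563]
cap_end [247.3 294.3] 0.96 [558.8 -48.5  45. ] o [723.8, -66.4, 352.5] [-0.4721, 0.0512, -0.8801]
```

View pics/c8.png

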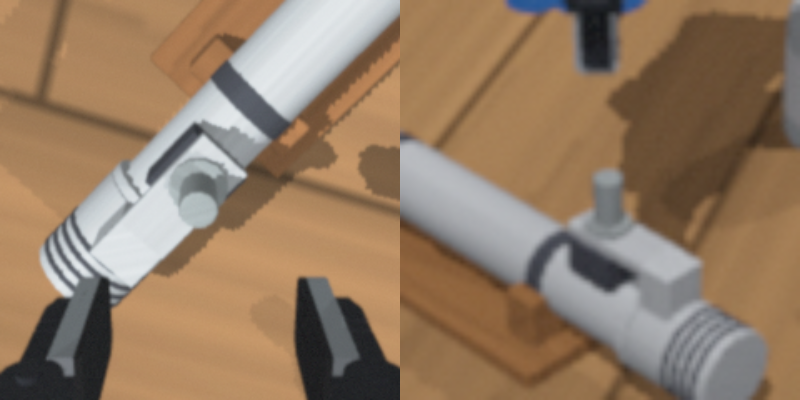

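The pin stands upright with its collar flat on the strap (side crop (608,220)), the cap is home and the gripper is clear.

```bash
python3 -c "
from rig import r
print(r.sign_off())"
```

```text
the job is handed in; nothing more can be done
None
```

The cap is pushed fully home and the round-knob pin is seated through the strap and lug with its collar resting on the strap; I left everything else alone and handed in the job, but no verdict came back.

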